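# Wedge the rocking tool chest steady

### The job

The small tool chest rocks because one of its feet has lost its metal glide and is too short. With the fingertips push the wooden wedge along the table, thin end first, under the short foot until it is snug and the chest still stands level, then press down firmly, with about 10 N, on the corner of the chest's top above that foot to make sure that it no longer rocks, and let go. Pick nothing up, do not shove the chest out of its place, and leave the clay figure on it and the two jars undisturbed.

Things in the scene. Friction and masses are not known exactly. Their poses are not given: they have to be found in the camera images.
- chest: Loose plywood chest, 4 kg (x 0.8 to 1.25), 256 x 256 mm, top 114 mm above the table, carcass side 8 mm inside the top's edge. Origin: on the table under its middle, z up; fixed drawer fronts look along its +x. Four round feet, 34 mm across, at x, y = +-95 mm, three on domed steel glides; that at x = +95, y = -95 has none, is 7 to 12 mm short and hangs clear; the chest stands level on the others.
- short_foot (a point): Centre of the flat underside of the short foot (34 mm across); moves with the chest. Its height above the table is the gap to fill. Without the wedge this corner sinks through the whole gap, to the table, under a press of 4 to 7 N.
- test_spot (a point): Point on the upper side of the chest's top board at the corner above the short foot, 20 mm in from both edges: the place to press.
- wedge: Loose dark wooden wedge, red butt, 70 g, 150 x 44 mm, lying flat beside the chest's -y side. Origin: middle of its underside; +x points to the thin end (2 mm thick, x = +75), -x to the upright butt (24 mm high, x = -75); the top slopes evenly. Thin end starts towards the short foot, 30 to 75 mm off its rim, up to 20 mm aside and 0.15 rad askew of the chest's y axis.
- wedge_face (a point): Centre of the wedge's sloping upper face, 13 mm above its underside; z is square to that face, x runs down the slope, y across. The wedge slides easily (under 2 N) until it meets the foot; some 4 to 8 N makes it snug and it then stays by friction; from 10 to 12 N on it lifts the corner, so that the chest stands crooked and rocks again, or shoves the chest.
- figure: Grey clay figure, 164 mm tall, on a round board 104 mm across, loose on the chest's top, about 50 mm from its middle, away from the short foot's corner. Origin: centre of the board's underside. Leave it standing there.
- blue_jar: Blue glaze jar, 58 mm in diameter, 66 mm high, on the table to one side of the wedge's way. Origin: centre of its underside. Leave it alone.
- white_jar: White glaze jar, same size, on the table, at the other side of the wedge's way. Origin: centre of its underside. Leave it alone.
There are look-alikes about, which are no part of the job. There is more than one size of the wedge; the job needs the smallest.

How it is judged:
By the outcome, as a careful person would: the job done as asked, in the order asked, and still so for the second after the job is handed in, with the robot touching nothing.
It also fails if it takes over 64 s, if anything falls off the work surface, if the arm or the gripper's body presses on something with over 40 N, if the wrist force passes 120 N, or if a joint passes its speed limit or range.

### The arm

A 6-joint arm with a two-finger parallel gripper is mounted at the origin on the work surface. World frame = base frame: x ahead of the robot, y to its left, z up, the work surface at z = 0. Lengths are in m, angles in rad, forces in N, time in s.
With the tool pointing down it reaches from about 0.35 to 0.85 m from the base axis. Payload 8.1 kg.
Tool frame: the origin (TCP) lies midway between the tips of the shut fingers; the grasp point (between the pads) lies 19 mm behind it; z points along the fingers, y is the line along which they close (so a half turn about z gives the same grasp; the last joint's range is limited). The gripper opens to 93 mm and grips with 3 to 60 N. Pads are 15 mm wide; open, the fingers measure 128 mm over their backs; the gripper's body (75 mm by 188 mm) begins 65 mm behind the grasp point.
Start: joints at [-1.337, 0.13, 1.488, -0, 1.523, -0.085], TCP at [0.188, -0.57, 0.219] pointing down, gripper open.
Joint ranges: [-2.96, 2.96], [-0.89, 2.26], [0.02, 2.5], [-1.34, 4.48], [0, 2.73], [-2.66, 2.66]. Speed limits (rad/s): [2.39, 2.39, 2.79, 3.14, 3.14, 3.14].

### API

Orientations are given as a rotation vector (axis times angle).
In Python, from plant import robot, cams gives the robot as it stands. The module is installed in compiled form; this text tells all that it offers.
- The arm moves only by the tool play_rows, never from a script. Its arguments are lists of equal length, an entry for each row: "slide": the shift along the tool's x, y, z scaled (see below), a list of three; "twist": the turn, a rotation vector about the tool's x, y, z scaled (see below), a list of three. A call has exactly 8 rows; each row shifts and turns the commanded pose from where the row before left it, along the tool's axes as they then stand; what a row does not reach is not made up. The controller multiplies each number of a shift by 25 cm and each number of a turn by 60 degrees. A row lasts 1/10 s, in which the tool goes at most 50 mm and 8.59 degrees, less where a joint would pass 70% of its speed; a pose out of reach is approached as far as the arm can. A call with a number of a shift or a turn outside -1 to 1 is refused whole. A call with a gripper value outside its range is refused whole. "fingers" is the closure, from -1 (fully open) to 1 (shut), set as the call begins (left out, the last holds). The fingers move at their own pace and stop on an object; "force" is the grip in N (left out, the last holds). Time passes only in rows, so rows that do not move let the fingers close, or fill a call up. It gives the time, the measured TCP pose, the force, the opening and the grip force at its end, in the units of the state.
- robot.read_state(): the state, without advancing time (a new reading comes with each control period).
- cams.read_camera(name): name is "scene" or "top"; returns (picture, depth): 384x512x3 uint8, red, green, blue; 384x512 float32, m along the optical axis (not along the pixel's ray), 0 where there is no reading.
- cams.get_calibration(name): a dict with "fx", "fy", "cx", "cy" (pixels), "world_from_camera" (4x4, takes a point from camera to world coordinates). Camera axes: x right, y down, z forward; pixel columns grow to the right and rows downward; lengths in m; the calibration is good to about 2 mm. A picture is of the moment at which its call begins. get_calibration takes no time and is no camera call.
- robot.close_job(): hands the job in; it is judged then, once.
The state is a dict: "t": time; "q": joint angles; "dq": joint speeds; "joint_torque": joint torques, N m; "tool_pos": TCP position; "orientation": TCP orientation; "force": force on the tool from outside, world axes, zero at the start; "wrist_torque": the same for the moment, N m; "opening": finger opening in m; "gripper_force": force on a finger pad.
Only numpy, scipy, OpenCV 4.12 (cv2) and the standard library are available. Lean on these libraries where they do the work, as an engineer would, in place of code of your own. Each camera call takes 0.05 s, during which the arm holds its last target. There are 200 camera calls.

## Working session

There is one attempt and no reset: what is moved stays moved. The work goes in short steps, Python scripts to look and compute and a tool call to move; the robot and the scene stay as the last step left them, time stands still between calls to the robot, and variables do not carry over. Pictures are saved under pics/ and viewed, at most 10 in all, crops included, and the job is handed in when it is done.

Besides the shell and the picture viewer there is one more tool, called after ">>>" by a JSON object that holds its "op" and its "data". play_rows: Moves the arm, as the interface text tells. Shifts and turns lie within -1 to 1; 1 stands for 25 cm of shift or 60 degrees of turn. Its arguments: {"type":"object","properties":{"slide":{"type":"array"},"twist":{"type":"array"},"fingers":{"type":"number"},"force":{"type":"number"}},"required":["slide","twist"]}

```bash
mkdir -p pics
cat > h.py <<'E'
import numpy as np, cv2
from plant import robot, cams
def snap(n,tag):
    p,d=cams.read_camera(n); np.savez(f'{n}_{tag}.npz',p=p,d=d); cv2.imwrite(f'pics/{n}_{tag}.png',p[:,:,::-1]); return p,d
def load(n,tag):
    f=np.load(f'{n}_{tag}.npz'); return f['p'],f['d']
def cloud(n,d):
    c=cams.get_calibration(n); v,u=np.mgrid[:d.shape[0],:d.shape[1]]
    P=np.stack([(u-c['cx'])/c['fx']*d,(v-c['cy'])/c['fy']*d,d],-1); M=np.array(c['world_from_camera'])
    return P@M[:3,:3].T+M[:3,3]
def ray(n,uv,z):
    c=cams.get_calibration(n); M=np.array(c['world_from_camera']); uv=np.atleast_2d(uv).astype(float)
    r=np.stack([(uv[:,0]-c['cx'])/c['fx'],(uv[:,1]-c['cy'])/c['fy'],np.ones(len(uv))],-1)@M[:3,:3].T
    return M[:3,3]+r*((z-M[2,3])/r[:,2])[:,None]
E
python3 - <<'E'
from h import *
for n in('scene','top'):
    snap(n,'0'); c=cams.get_calibration(n); print(n,c['fx'],c['cx'],c['cy'],np.round(c['world_from_camera'],3).tolist())
print(robot.read_state())
E
```

```text
scene 436.7006751110605 253.88094990039428 185.58368750565103 [[0.606, 0.5, -0.619, 1.164], [0.795, -0.37, 0.48, -0.495], [0.011, -0.783, -0.622, 0.656], [0.0, 0.0, 0.0, 1.0]]
top 483.8250031573238 261.39574324065046 191.88604932571118 [[-0.016, -0.995, 0.102, 0.475], [-1.0, 0.016, -0.0, -0.027], [-0.002, -0.102, -0.995, 1.276], [0.0, 0.0, 0.0, 1.0]]
{'t': 0.1, 'q': array([-1.33739428e+00,  1.31078891e-01,  1.48914717e+00,  1.63578804e-05,
        1.52301261e+00, -8.53990174e-02]), 'dq': array([ 0.00013589, -0.00086357, -0.0028236 ,  0.00122417, -0.00085773,
        0.0011611 ]), 'joint_torque': array([ 6.58736772e-04, -5.61344147e+01, -4.93096161e+01,  7.70720397e-02,
        2.90917454e-02, -2.43530559e-05]), 'tool_pos': array([ 0.18796689, -0.56926279,  0.21770913]), 'orientation': array([-3.10014376e+00, -4.98391618e-01,  1.65480033e-04]), 'force': array([-0.2893834 , -0.49171694, -0.51181687]), 'wrist_torque': array([ 0.01245107, -0.01932536,  0.04375638]), 'gripper_force': 0.0, 'opening': 0.09323730234455863}
```

View pics/top_0.png

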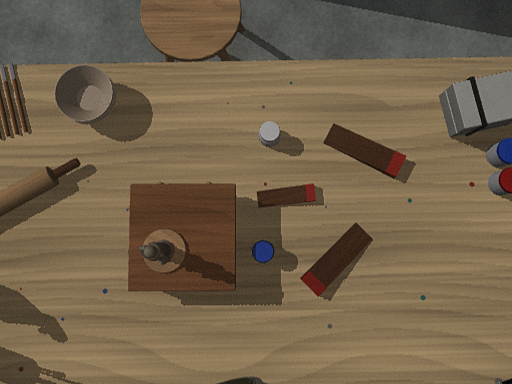

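View pics/scene_0.png

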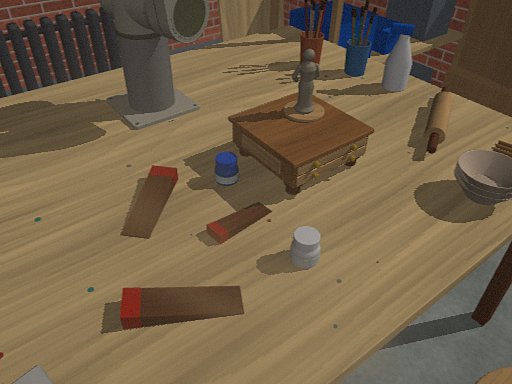

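Top view: the chest is at (182,237), with the short foot at its upper-right corner near (225,195). Candidates for the wedge are the small one at (287,195), about 58 px or 150 mm long, and two large ones at (365,150) and (337,260), each about 80 px. I choose the small one, whose thin end faces the chest. The white jar is at (269,131) and the blue jar at (263,251).

```bash
cat > m.py <<'E'
from h import *
def wedge(tag):
    p,d=load('top',tag); hsv=cv2.cvtColor(p,cv2.COLOR_RGB2HSV); C=cloud('top',d)
    return p,d,hsv,C
E
python3 - <<'E'
from h import *
p,d=load('top','0'); C=cloud('top',d); hsv=cv2.cvtColor(p,cv2.COLOR_RGB2HSV)
for uv in [(270,198),(287,195),(311,193),(285,215),(300,180),(200,210),(245,230)]: print(uv,hsv[uv[1],uv[0]],C[uv[1],uv[0]].round(4))
# chest top by height
m=((C[:,:,2]>.09)&(C[:,:,2]<.13)&(d>0)).astype(np.uint8); m[:,:110]=0;m[:,260:]=0;m[:170]=0;m[310:]=0
c=max(cv2.findContours(m,0,1)[0],key=cv2.contourArea); r=cv2.minAreaRect(c); b=cv2.boxPoints(r)
print('top z',np.median(C[:,:,2][m>0])); B=ray('top',b,.114); print('chest',r,B.round(4),np.linalg.norm(np.diff(B,axis=0),axis=1), B.mean(0))
for n,uv in [('w',(269,131)),('b',(263,251))]:
    q=C[uv[1]-20:uv[1]+20,uv[0]-20:uv[0]+20].reshape(-1,3); t=q[q[:,2]>.05]; print(n,t.mean(0),np.ptp(t,0))
crop=cv2.resize(p[165:225,220:330],None,fx=7,fy=7,interpolation=2); cv2.imwrite('pics/c0.png',crop[:,:,::-1])
E
```

```text
(270, 198) [ 11 147  59] [ 0.5891 -0.0499  0.0082]
(287, 195) [ 11 131  68] [ 0.5959 -0.0946  0.0123]
(311, 193) [  2 183 114] [ 0.5994 -0.157   0.0193]
(285, 215) [ 18  94 133] [ 0.5442 -0.0889 -0.0019]
(300, 180) [ 17 100 132] [ 0.6366 -0.1308 -0.0007]
(200, 210) [ 12 150  75] [0.5538 0.1218 0.1067]
(245, 230) [ 17 110  81] [5.064e-01 1.720e-02 3.000e-04]
top z 0.11330623665527018
chest ((181.5, 236.0), (108.0, 107.0), 90.0) [[0.6241 0.295  0.114 ]
 [0.6198 0.0359 0.114 ]
 [0.3624 0.0387 0.114 ]
 [0.3665 0.2919 0.114 ]] [0.25910921 0.25742551 0.25327683] [0.49322305 0.16539791 0.114     ]
w [ 0.7511315  -0.05013766  0.08723521] [0.30678121 0.04879193 1.222941  ]
b [ 0.45258881 -0.0282193   0.08349809] [0.04953705 0.04765552 1.21713032]
```

View pics/c0.png

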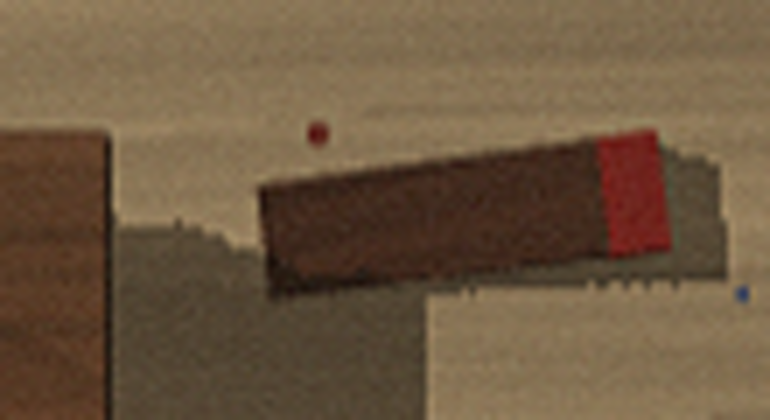

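The crop shows the wedge with its thin end at crop x≈265 and its red butt at x≈600–670. It is tilted about 8° to the image, and the chest edge is at x≈108. Next I refine its pose.

```bash
cat > m.py <<'E'
from h import *
def edge(n,p,a,b,z,half=4,ns=25):
    """fit strongest grey edge across segment a-b (pixels), return world pts on plane z"""
    g=cv2.GaussianBlur(cv2.cvtColor(p,cv2.COLOR_RGB2GRAY).astype(np.float32),(0,0),.8); a=np.array(a,float);b=np.array(b,float)
    t=(b-a)/np.linalg.norm(b-a); nn=np.array([-t[1],t[0]]); s=np.arange(-half,half+.01,.25); pts=[]
    for k in np.linspace(.08,.92,ns):
        q=(a+k*(b-a)+s[:,None]*nn).astype(np.float32)
        v=cv2.remap(g,q[:,0].copy(),q[:,1].copy(),1).ravel(); gr=np.abs(np.gradient(v)); pts.append(q[np.argmax(gr)])
    pts=np.array(pts); l=cv2.fitLine(pts,cv2.DIST_HUBER,0,.01,.01).ravel()
    e=np.array([l[2:]+l[:2]*((x-l[2:])@l[:2]) for x in (a,b)]); return ray(n,e,z)[:,:2]
def X(l,m):
    A=np.stack([l[1]-l[0],-(m[1]-m[0])],1); return l[0]+A[:,0]*np.linalg.solve(A,m[0]-l[0])[0]
E
python3 - <<'E'
from m import *
p,d=load('top','0')
E={k:edge('top',p,a,b,.114) for k,a,b in [('R',(235.5,186),(235.5,288)),('L',(129.5,186),(129.5,288)),('F',(133,184),(232,184)),('B',(133,291),(180,291))]}
for k,e in E.items():
    t=e[1]-e[0]; print(k,e.round(4).tolist(),np.degrees(np.arctan2(t[1],t[0])))
fr,fl,bl,br=X(E['F'],E['R']),X(E['F'],E['L']),X(E['B'],E['L']),X(E['B'],E['R']); print(fr,fl,bl,br,np.linalg.norm(fr-fl),np.linalg.norm(fl-bl))
c=(fr+fl+bl+br)/4; ex=(fr-br)+(fl-bl); yaw=np.arctan2(ex[1],ex[0]); R=np.array([[np.cos(yaw),-np.sin(yaw)],[np.sin(yaw),np.cos(yaw)]])
print('chest',c,yaw,'foot',c+R@[.095,-.095],'test',c+R@[.108,-.108])
W=lambda x,y:((x+.5)/7-.5+220,(y+.5)/7-.5+165)
t1,t2=ray('top',[W(262,185),W(270,296)],.002)[:,:2]; b1,b2=ray('top',[W(657,130),W(671,250)],.024)[:,:2]
tm=(t1+t2)/2;bm=(b1+b2)/2; v=tm-bm; print('thin',tm,'butt',bm,'len',np.linalg.norm(v),'w',np.linalg.norm(t1-t2),np.linalg.norm(b1-b2),'dir',np.degrees(np.arctan2(v[1],v[0])))
C=cloud('top',d)
for n,uv in [('w',(269,131)),('b',(263,251))]:
    q=C[uv[1]-20:uv[1]+20,uv[0]-20:uv[0]+20].reshape(-1,3); t=q[(q[:,2]>.05)&(q[:,2]<.08)]; print(n,np.median(t,0),t.min(0),t.max(0))
# chest short-foot view in scene: crop
s,_=load('scene','0'); cv2.imwrite('pics/c1.png',cv2.resize(s[130:260,190:340],None,fx=5,fy=5,interpolation=2)[:,:,::-1])
E
```

```text
R [[0.6101, 0.0344], [0.3671, 0.0368]] 179.42685595283973
L [[0.6143, 0.29], [0.3713, 0.2936]] 179.1622043373776
F [[0.6209, 0.2829], [0.6172, 0.0432]] -90.89314728257503
B [[0.3652, 0.2801], [0.3638, 0.1689]] -90.68108500127884
[0.61701183 0.03433437] [0.62099646 0.28992879] [0.36532859 0.29366751] [0.362276   0.03688264] 0.25562547720278705 0.25569520250160643
chest [0.49140322 0.16370333] -0.012317054761962811 foot [0.58522592 0.06754044] test [0.59806482 0.05438131]
thin [ 0.58773656 -0.01714388] butt [ 0.60219863 -0.16552711] len 0.14908633308825492 w 0.04219545452039393 0.045086185225991296 dir 95.56671188689702
w [ 0.75588168 -0.04993212  0.0656345 ] [ 0.73092054 -0.07521292  0.05344753] [ 0.78189496 -0.02642099  0.07180674]
b [ 0.45207113 -0.0288023   0.06567633] [ 0.42731865 -0.05175477  0.0592582 ] [ 0.4768557  -0.00409925  0.07342731]
```

View pics/c1.png

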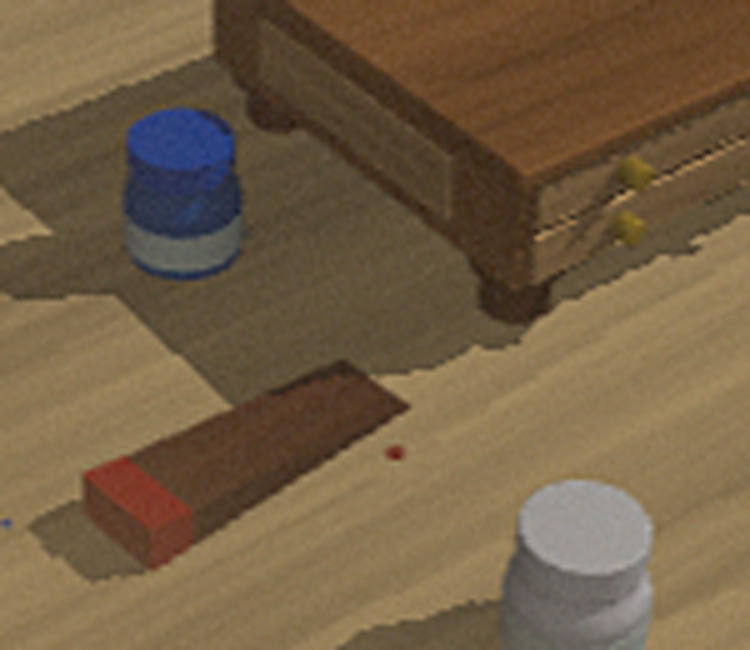

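The second crop shows the short foot at crop (515,300), hanging under the near corner, with the small wedge's thin end pointing at it. Measured sizes match: the wedge is 149 mm long and 42–45 mm wide, and the chest is 255.6 mm square. My plan is to shut the fingers, turn the tool to yaw 89.3°, and push the butt with the flat finger face.

>>> {"op": "play_rows", "data": {"slide": [[0,0,0],[0,0,0],[0,0,0],[0,0,0],[0,0,0],[0,0,0],[0,0,0],[0,0,0]], "twist": [[0,0,-0.143],[0,0,-0.143],[0,0,-0.143],[0,0,-0.143],[0,0,-0.143],[0,0,-0.143],[0,0,-0.143],[0,0,-0.143]], "fingers": 1, "force": 20}}

```text
t: 0.9
tool_pos: [0.188, -0.5694, 0.218]
orientation: [-2.273, -2.167, -0.001]
force: [-0.4, -0.1, 0.1]
opening: 0.0337
gripper_force: 0.0
```

>>> {"op": "play_rows", "data": {"slide": [[0,0,0],[0.13,0.135,0],[0.13,0.135,0],[0.13,0.135,0],[0.13,0.135,0],[0.13,0.135,0],[0.13,0.135,0],[0.13,0.135,0]], "twist": [[0,0,-0.04],[0,0,0],[0,0,0],[0,0,0],[0,0,0],[0,0,0],[0,0,0],[0,0,0]]}}

```text
t: 1.7
tool_pos: [0.428, -0.3434, 0.2183]
orientation: [-2.235, -2.208, 0.0]
force: [1.3, -0.5, -0.3]
opening: 0.0
gripper_force: 0.0
```

>>> {"op": "play_rows", "data": {"slide": [[0.12,0.13,0],[0.12,0.13,0],[0.12,0.13,0],[0.12,0.13,0],[0.1,0.13,0],[0,0,0.15],[0,0,0.15],[0,0,0.15]], "twist": [[0,0,0],[0,0,0],[0,0,0],[0,0,0],[0,0,0],[0,0,0],[0,0,0],[0,0,0]]}}

```text
t: 2.5
tool_pos: [0.5914, -0.2014, 0.1045]
orientation: [-2.233, -2.209, 0.0]
force: [-0.5, -0.2, -0.6]
opening: 0.0007
gripper_force: 0.0
```

>>> {"op": "play_rows", "data": {"slide": [[0,0,0],[0,0,0.1],[0,0,0.1],[0,0,0.06],[0,0,0.04],[0,0,0],[0,0,0],[0,0,0]], "twist": [[0,0,0],[0,0,0],[0,0,0],[0,0,0],[0,0,0],[0,0,0],[0,0,0],[0,0,0]]}}

```text
t: 3.3
tool_pos: [0.5924, -0.2026, 0.0328]
orientation: [2.233, 2.206, 0.001]
force: [-0.4, -0.5, 0.6]
opening: 0.0005
gripper_force: 0.0
```

>>> {"op": "play_rows", "data": {"slide": [[0,0.015,0.04],[0,0,0.04],[0,0,0.02],[0.03,0,0],[0.03,0,0],[0.02,0,0],[0.02,0,0],[0,0,0]], "twist": [[0,0,0],[0,0,0],[0,0,0],[0,0,0],[0,0,0],[0,0,0],[0,0,0],[0,0,0]]}}

```text
t: 4.1
tool_pos: [0.5956, -0.1763, 0.0065]
orientation: [2.234, 2.209, 0.0]
force: [-0.1, -0.3, 0.0]
opening: 0.0006
gripper_force: 0.0
```

>>> {"op": "play_rows", "data": {"slide": [[0.01,0,0],[0.01,0,0],[0.01,0,0],[0.01,0,0],[0.01,0,0],[0.01,0,0],[0.01,0,0],[0,0,0]], "twist": [[0,0,0],[0,0,0],[0,0,0],[0,0,0],[0,0,0],[0,0,0],[0,0,0],[0,0,0]]}}

```text
t: 4.9
tool_pos: [0.5955, -0.1592, 0.0061]
orientation: [-2.234, -2.208, -0.0]
force: [0.2, -0.3, 0.0]
opening: 0.0005
gripper_force: 0.0
```

Run:
```python
from h import *
p,d=snap('top','1'); s,_=snap('scene','1')
a=cv2.resize(p[165:225,210:340],None,fx=6,fy=6,interpolation=2); b=cv2.resize(s[180:250,170:300],None,fx=6,fy=6,interpolation=2)[:230]
cv2.imwrite('pics/c2.png',np.vstack([a,b])[:,:,::-1]); print(robot.read_state()['tool_pos'],robot.read_state()['force'])
```

```text
[ 0.59553906 -0.15944595  0.00604263] [ 0.32787621 -0.16066403 -0.18973908]
```

View pics/c2.png

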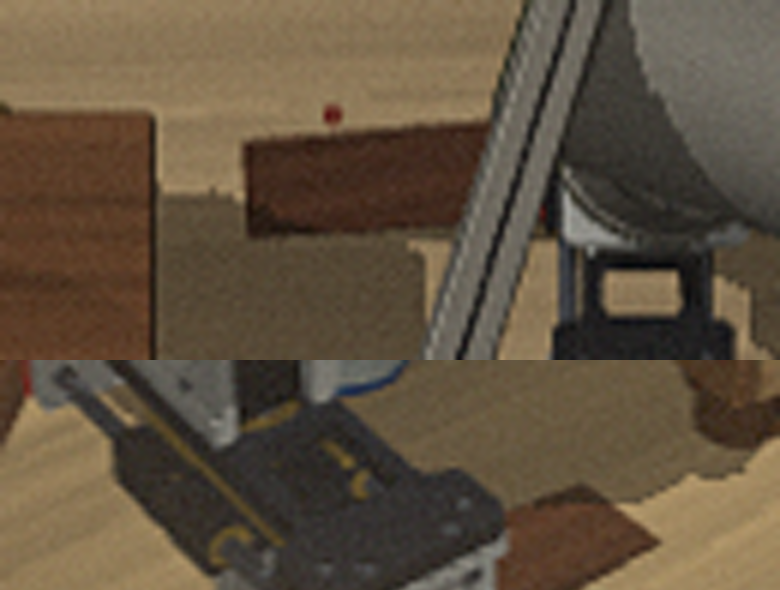

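The top crop shows the thin end now at (251,197), with the tilt roughly halved. The chest edge is unmoved at u=235. I keep pushing, drifting slightly to −x to centre it on the foot.

>>> {"op": "play_rows", "data": {"slide": [[0.014,0,0],[0.014,0,0],[0.014,0,0],[0.014,-0.002,0],[0.014,-0.002,0],[0.014,-0.002,0],[0.014,-0.002,0],[0,0,0]], "twist": [[0,0,0],[0,0,0],[0,0,0],[0,0,0],[0,0,0],[0,0,0],[0,0,0],[0,0,0]]}}

```text
t: 5.8
tool_pos: [0.5939, -0.1346, 0.0062]
orientation: [-2.234, -2.208, -0.0]
force: [0.2, -0.3, -0.4]
opening: 0.0006
gripper_force: 0.0
```

>>> {"op": "play_rows", "data": {"slide": [[0.014,-0.003,0],[0.014,-0.003,0],[0.014,-0.003,0],[0.014,-0.003,0],[0.014,-0.003,0],[0.014,-0.003,0],[0.014,-0.003,0],[0,0,0]], "twist": [[0,0,0],[0,0,0],[0,0,0],[0,0,0],[0,0,0],[0,0,0],[0,0,0],[0,0,0]]}}

```text
t: 6.6
tool_pos: [0.5888, -0.11, 0.0061]
orientation: [-2.234, -2.208, -0.0]
force: [-0.6, -0.6, -0.8]
opening: 0.0005
gripper_force: 0.0
```

Run:
```python
from h import *
p,d=snap('top','2'); s,_=snap('scene','2')
a=cv2.resize(p[165:225,200:330],None,fx=6,fy=6,interpolation=2); b=cv2.resize(s[170:210,210:340],None,fx=6,fy=6,interpolation=2)
cv2.imwrite('pics/c3.png',np.vstack([a,b])[:,:,::-1]); print(robot.read_state()['tool_pos'],robot.read_state()['force'])
```

```text
[ 0.58880605 -0.11031683  0.00604188] [-0.11798684 -0.01098353 -0.39307868]
```

View pics/c3.png

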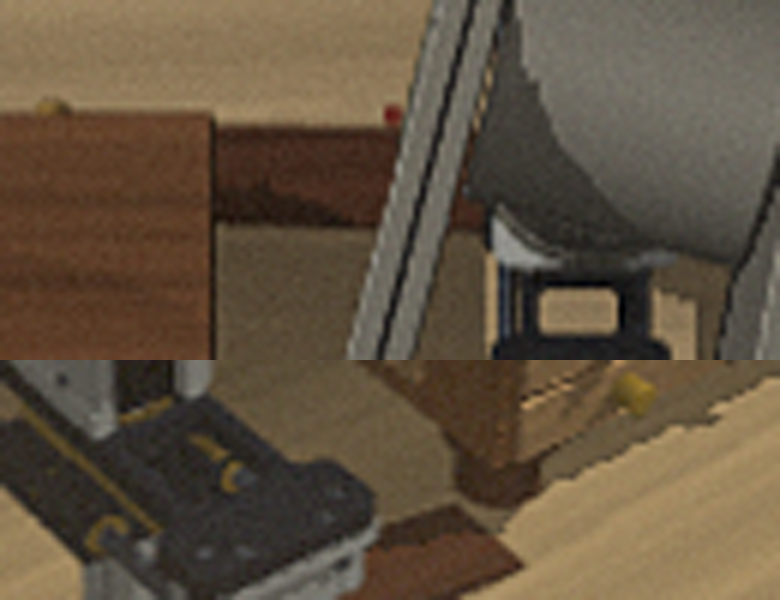

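The top crop shows the wedge square to the chest, with its edges at v≈186 and 202. That puts it too far to +x of the foot, and the scene crop agrees, with the thin end to the right of the foot. I measure before nudging it sideways.

Run:
```python
from m import *
p,d=load('top','2'); W=lambda x,y:((x+.5)/6-.5+200,(y+.5)/6-.5+165)
for n,a,b in [('up',W(222,127),W(385,124)),('lo',W(225,222),W(340,228))]:
    for z in (.008,): e=edge('top',p,a,b,z,half=2.5); print(n,e.round(4).tolist())
```

```text
up [[0.6239, 0.0376], [0.6229, -0.0341]]
lo [[0.5786, 0.0368], [0.5779, -0.0136]]
```

>>> {"op": "play_rows", "data": {"slide": [[-0.03,0,0],[-0.03,0,0],[-0.02,0.02,0],[0,0.1,0],[0,0.1,0],[0,0.06,0],[0,0,0],[0,0,0]], "twist": [[0,0,0],[0,0,0],[0,0,0],[0,0,0],[0,0,0],[0,0,0],[0,0,0],[0,0,0]]}}

```text
t: 7.5
tool_pos: [0.6584, -0.1318, 0.0057]
orientation: [-2.235, -2.207, 0.001]
force: [0.8, 0.4, -0.3]
opening: 0.0002
gripper_force: 0.0
```

>>> {"op": "play_rows", "data": {"slide": [[0.1,0,0],[0.1,0,0],[0.1,0,0],[0.03,0,0],[0,-0.03,0],[0,-0.02,0],[0,-0.01,0],[0,0,0]], "twist": [[0,0,0],[0,0,0],[0,0,0],[0,0,0],[0,0,0],[0,0,0],[0,0,0],[0,0,0]]}}

```text
t: 8.3
tool_pos: [0.6441, -0.0498, 0.0061]
orientation: [-2.236, -2.206, 0.0]
force: [0.2, 1.1, -0.6]
opening: 0.0005
gripper_force: 0.0
```

>>> {"op": "play_rows", "data": {"slide": [[0,-0.014,0],[0,-0.014,0],[0,-0.014,0],[0,-0.014,0],[0,-0.014,0],[0,-0.012,0],[0,0,0],[0,0,0]], "twist": [[0,0,0],[0,0,0],[0,0,0],[0,0,0],[0,0,0],[0,0,0],[0,0,0],[0,0,0]]}}

```text
t: 9.1
tool_pos: [0.6241, -0.0485, 0.0062]
orientation: [-2.235, -2.208, 0.0]
force: [0.8, 0.9, 0.4]
opening: 0.0008
gripper_force: 0.0
```

Run:
```python
from h import *
p,d=snap('top','3'); s,_=snap('scene','3')
a=cv2.resize(p[165:225,200:330],None,fx=6,fy=6,interpolation=2); b=cv2.resize(s[170:210,210:340],None,fx=6,fy=6,interpolation=2)
cv2.imwrite('pics/c4.png',np.vstack([a,b])[:,:,::-1]); print(robot.read_state()['tool_pos'],robot.read_state()['force'])
```

```text
[ 0.62423654 -0.04850485  0.00618778] [0.52736041 0.06355775 0.22774297]
```

View pics/c4.png

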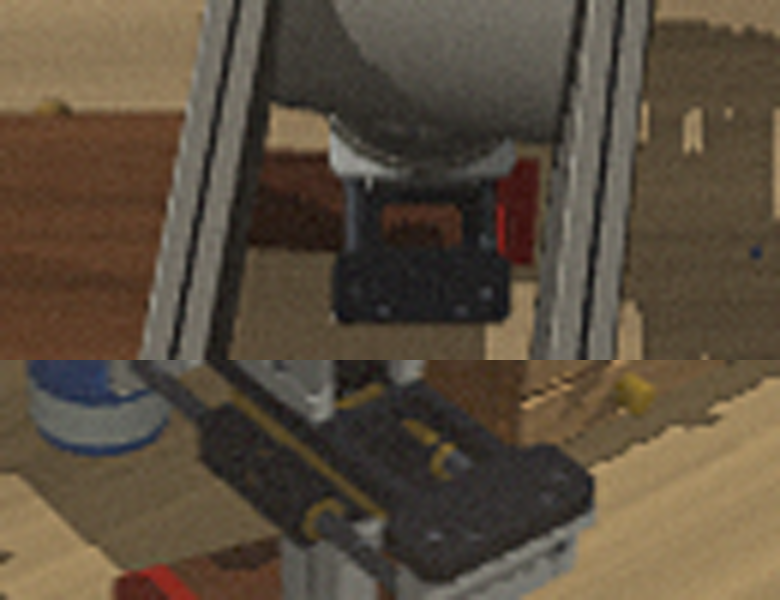

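The crop shows the red butt centred at (287,200), so the wedge's middle is at x≈0.586, on the foot's line and nearly square. I go back round behind the butt.

>>> {"op": "play_rows", "data": {"slide": [[0,0.06,0],[0,0.06,0],[-0.1,0,0],[-0.12,0,0],[-0.12,0,0],[0,0,0],[0,-0.08,0],[0,-0.08,0]], "twist": [[0,0,0],[0,0,0],[0,0,0],[0,0,0],[0,0,0],[0,0,0],[0,0,0],[0,0,0]]}}

```text
t: 10.0
tool_pos: [0.6129, -0.1332, 0.006]
orientation: [-2.235, -2.207, -0.0]
force: [-0.5, 0.6, 0.5]
opening: 0.0005
gripper_force: 0.0
```

>>> {"op": "play_rows", "data": {"slide": [[0,-0.08,0],[0,-0.04,0],[0,0,0],[0.03,0,0],[0.02,0,0],[0,0,0],[0,0,0],[0,0,0]], "twist": [[0,0,0],[0,0,0],[0,0,0],[0,0,0],[0,0,0],[0,0,0],[0,0,0],[0,0,0]]}}

```text
t: 10.8
tool_pos: [0.5836, -0.1205, 0.0061]
orientation: [2.234, 2.208, -0.0]
force: [-0.4, 0.8, 0.9]
opening: 0.0002
gripper_force: 0.0
```

>>> {"op": "play_rows", "data": {"slide": [[0.02,0,0],[0.02,0,0],[0.02,0,0],[0.02,0,0],[0.02,0,0],[0.02,0,0],[0.02,0,0],[0,0,0]], "twist": [[0,0,0],[0,0,0],[0,0,0],[0,0,0],[0,0,0],[0,0,0],[0,0,0],[0,0,0]]}}

```text
t: 11.6
tool_pos: [0.5837, -0.0847, 0.0061]
orientation: [-2.234, -2.209, -0.0]
force: [-0.5, 0.3, -2.4]
opening: -0.0001
gripper_force: 0.0
```

Run:
```python
from m import *
p,d=snap('top','4'); s,_=snap('scene','4')
a=cv2.resize(p[165:225,200:330],None,fx=6,fy=6,interpolation=2); b=cv2.resize(s[170:210,210:340],None,fx=6,fy=6,interpolation=2)
cv2.imwrite('pics/c5.png',np.vstack([a,b])[:,:,::-1]); print(robot.read_state()['tool_pos'],[robot.read_state()['force'].round(2) for _ in range(3)])
```

```text
[ 0.58374519 -0.08534645  0.00616596] [array([-0.48, -0.94, -0.31]), array([-0.48, -0.94, -0.31]), array([-0.48, -0.94, -0.31])]
```

View pics/c5.png

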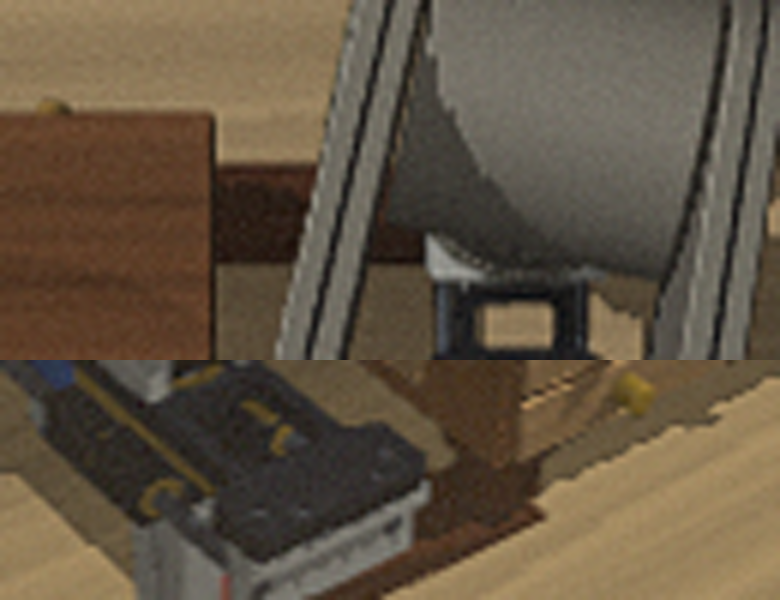

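The wedge is square, centred at v≈200.4 (x≈0.584), with its thin end under the foot and the chest edge unmoved at u=235.4. From here I push in small, force-checked steps.

>>> {"op": "play_rows", "data": {"slide": [[0.004,0,0],[0.004,0,0],[0.004,0,0],[0.004,0,0],[0.004,0,0],[0,0,0],[0,0,0],[0,0,0]], "twist": [[0,0,0],[0,0,0],[0,0,0],[0,0,0],[0,0,0],[0,0,0],[0,0,0],[0,0,0]]}}

```text
t: 12.5
tool_pos: [0.5837, -0.0805, 0.0061]
orientation: [-2.235, -2.208, 0.0]
force: [-0.2, 0.6, 0.7]
opening: 0.0005
gripper_force: 0.0
```

>>> {"op": "play_rows", "data": {"slide": [[0.003,0,0],[0.003,0,0],[0.002,0,0],[0.002,0,0],[0,0,0],[0,0,0],[0,0,0],[0,0,0]], "twist": [[0,0,0],[0,0,0],[0,0,0],[0,0,0],[0,0,0],[0,0,0],[0,0,0],[0,0,0]]}}

```text
t: 13.3
tool_pos: [0.5838, -0.078, 0.0061]
orientation: [-2.235, -2.208, -0.0]
force: [-0.2, 0.7, -0.4]
opening: 0.0007
gripper_force: 0.0
```

>>> {"op": "play_rows", "data": {"slide": [[0.002,0,0],[0.002,0,0],[0.002,0,0],[0.002,0,0],[0,0,0],[0,0,0],[0,0,0],[0,0,0]], "twist": [[0,0,0],[0,0,0],[0,0,0],[0,0,0],[0,0,0],[0,0,0],[0,0,0],[0,0,0]]}}

```text
t: 14.1
tool_pos: [0.5839, -0.0761, 0.0062]
orientation: [2.235, 2.208, -0.0]
force: [0.2, -1.9, 0.2]
opening: 0.0004
gripper_force: 1.2
```

>>> {"op": "play_rows", "data": {"slide": [[0.002,0,0],[0.002,0,0],[0,0,0],[0,0,0],[0,0,0],[0,0,0],[0,0,0],[0,0,0]], "twist": [[0,0,0],[0,0,0],[0,0,0],[0,0,0],[0,0,0],[0,0,0],[0,0,0],[0,0,0]]}}

```text
t: 14.9
tool_pos: [0.5838, -0.0751, 0.0061]
orientation: [2.235, 2.208, -0.0]
force: [-0.2, -4.2, 1.1]
opening: 0.0002
gripper_force: 2.0
```

>>> {"op": "play_rows", "data": {"slide": [[0.002,0,0],[0.001,0,0],[0,0,0],[0,0,0],[0,0,0],[0,0,0],[0,0,0],[0,0,0]], "twist": [[0,0,0],[0,0,0],[0,0,0],[0,0,0],[0,0,0],[0,0,0],[0,0,0],[0,0,0]]}}

```text
t: 15.7
tool_pos: [0.5839, -0.0743, 0.0062]
orientation: [2.235, 2.208, -0.0]
force: [0.5, -5.4, -0.8]
opening: 0.0003
gripper_force: 2.5
```

Run:
```python
from m import *
for k in range(4):
    p,d=snap('top','5'); r=robot.read_state(); print(r['force'].round(2),r['tool_pos'].round(4))
for t in '05':
    p,d=load('top',t); e=edge('top',p,(235.5,190),(235.5,288),.114); f=edge('top',p,(133,184),(190,184),.114); print(e.round(4).tolist(),f.round(4).tolist())
```

```text
[-0.71 -4.89 -0.24] [ 0.5839 -0.0744  0.0062]
[-0.51 -5.69 -0.2 ] [ 0.5839 -0.0744  0.0062]
[ 0.53 -5.23 -1.4 ] [ 0.5839 -0.0743  0.0062]
[-0.05 -5.35 -0.91] [ 0.5839 -0.0743  0.0061]
[[0.6003, 0.035], [0.3671, 0.0373]] [[0.6198, 0.2829], [0.6203, 0.1449]]
[[0.6002, 0.0383], [0.3673, 0.0291]] [[0.6209, 0.2829], [0.6184, 0.1449]]
```

>>> {"op": "play_rows", "data": {"slide": [[0.001,0,0],[0.001,0,0],[0,0,0],[0,0,0],[0,0,0],[0,0,0],[0,0,0],[0,0,0]], "twist": [[0,0,0],[0,0,0],[0,0,0],[0,0,0],[0,0,0],[0,0,0],[0,0,0],[0,0,0]]}}

```text
t: 16.7
tool_pos: [0.5839, -0.0739, 0.0062]
orientation: [2.235, 2.208, -0.0]
force: [-0.4, -5.3, -0.4]
opening: 0.0001
gripper_force: 2.6
```

>>> {"op": "play_rows", "data": {"slide": [[0.001,0,0],[0.001,0,0],[0,0,0],[0,0,0],[0,0,0],[0,0,0],[0,0,0],[0,0,0]], "twist": [[0,0,0],[0,0,0],[0,0,0],[0,0,0],[0,0,0],[0,0,0],[0,0,0],[0,0,0]]}}

```text
t: 17.5
tool_pos: [0.5839, -0.0735, 0.0062]
orientation: [2.235, 2.208, -0.0]
force: [-0.4, -5.2, -0.9]
opening: 0.0002
gripper_force: 2.9
```

>>> {"op": "play_rows", "data": {"slide": [[-0.01,0,0],[-0.03,0,0],[-0.04,0,0],[-0.02,0,0],[0,0,-0.15],[0,0,-0.18],[0,0,-0.18],[0,0,-0.13]], "twist": [[0,0,0],[0,0,0],[0,0,0],[0,0,0],[0,0,0],[0,0,0],[0,0,0],[0,0,0]]}}

```text
t: 18.3
tool_pos: [0.5845, -0.0989, 0.1697]
orientation: [2.233, 2.206, 0.003]
force: [1.7, 0.0, -0.4]
opening: 0.0004
gripper_force: 0.0
```

Run:
```python
from m import *
p,d=snap('top','6'); s,_=snap('scene','6')
a=cv2.resize(p[165:225,200:330],None,fx=6,fy=6,interpolation=2); b=cv2.resize(s[170:210,210:340],None,fx=6,fy=6,interpolation=2)
cv2.imwrite('pics/c6.png',np.vstack([a,b])[:,:,::-1]); r=robot.read_state(); print(r['tool_pos'],r['force'].round(2))
for t in '06':
    p,d=load('top',t); e=edge('top',p,(235.5,190),(235.5,288),.114,half=2.5); f=edge('top',p,(133,184),(190,184),.114,half=2.5); print(e.round(4).tolist(),f.round(4).tolist())
```

```text
[ 0.58715522 -0.0995617   0.17316379] [ 0.64 -0.46  0.14]
[[0.6003, 0.035], [0.3671, 0.0373]] [[0.6198, 0.2829], [0.6203, 0.1449]]
[[0.6003, 0.0367], [0.3671, 0.0359]] [[0.6198, 0.2829], [0.6191, 0.1449]]
```

View pics/c6.png

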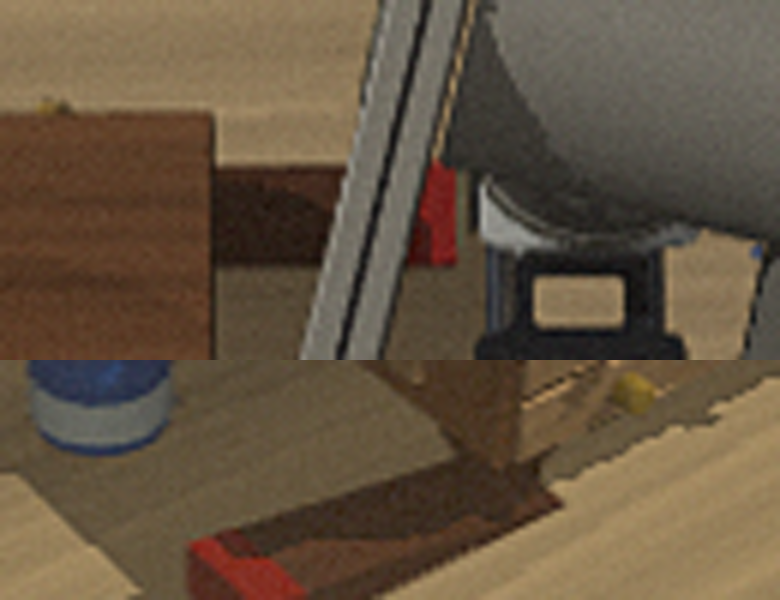

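The crop shows the wedge's dark body running under the foot, with its butt at (275,200). The chest edge is still at u≈235.4, so the chest kept its place. Next I move over the test spot.

>>> {"op": "play_rows", "data": {"slide": [[0.14,0.012,0],[0.18,0.012,0],[0.18,0.012,0],[0.116,0,0],[0,0,0.08],[0,0,0.08],[0,0,0.03],[0,0,0]], "twist": [[0,0,0],[0,0,0],[0,0,0],[0,0,0],[0,0,0],[0,0,0],[0,0,0],[0,0,0]]}}

```text
t: 19.2
tool_pos: [0.5929, 0.0553, 0.1164]
orientation: [-2.233, -2.205, 0.004]
force: [0.3, -0.3, -1.1]
opening: 0.0005
gripper_force: 0.0
```

>>> {"op": "play_rows", "data": {"slide": [[0,0,-0.016],[0,0.01,0],[0,0.01,0],[0,0,0.008],[0,0,0.004],[0,0,0],[0,0,0],[0,0,0]], "twist": [[0,0,0],[0,0,0],[0,0,0],[0,0,0],[0,0,0],[0,0,0],[0,0,0],[0,0,0]]}}

```text
t: 20.0
tool_pos: [0.5994, 0.0556, 0.1196]
orientation: [-2.235, -2.208, 0.0]
force: [0.7, 0.1, 0.7]
opening: 0.0007
gripper_force: 0.0
```

>>> {"op": "play_rows", "data": {"slide": [[0,0,0.006],[0,0,0.006],[0,0,0.004],[0,0,0.004],[0,0,0],[0,0,0],[0,0,0],[0,0,0]], "twist": [[0,0,0],[0,0,0],[0,0,0],[0,0,0],[0,0,0],[0,0,0],[0,0,0],[0,0,0]]}}

```text
t: 20.8
tool_pos: [0.5995, 0.0555, 0.1147]
orientation: [2.235, 2.208, 0.0]
force: [0.8, 0.4, -0.3]
opening: 0.0006
gripper_force: 0.0
```

>>> {"op": "play_rows", "data": {"slide": [[0,0,0.002],[0,0,0.002],[0,0,0],[0,0,0],[0,0,0],[0,0,0],[0,0,0],[0,0,0]], "twist": [[0,0,0],[0,0,0],[0,0,0],[0,0,0],[0,0,0],[0,0,0],[0,0,0],[0,0,0]]}}

```text
t: 21.6
tool_pos: [0.5994, 0.0556, 0.1136]
orientation: [-2.235, -2.208, -0.0]
force: [0.0, -0.4, 0.0]
opening: 0.0004
gripper_force: 0.0
```

>>> {"op": "play_rows", "data": {"slide": [[0,0,0.002],[0,0,0.001],[0,0,0],[0,0,0],[0,0,0],[0,0,0],[0,0,0],[0,0,0]], "twist": [[0,0,0],[0,0,0],[0,0,0],[0,0,0],[0,0,0],[0,0,0],[0,0,0],[0,0,0]]}}

```text
t: 22.4
tool_pos: [0.5996, 0.0555, 0.1134]
orientation: [2.235, 2.208, 0.0]
force: [-3.0, -0.0, 5.1]
opening: 0.0004
gripper_force: 2.6
```

>>> {"op": "play_rows", "data": {"slide": [[0,0,0.001],[0,0,0.001],[0,0,0],[0,0,0],[0,0,0],[0,0,0],[0,0,0],[0,0,0]], "twist": [[0,0,0],[0,0,0],[0,0,0],[0,0,0],[0,0,0],[0,0,0],[0,0,0],[0,0,0]]}}

```text
t: 23.2
tool_pos: [0.5996, 0.0555, 0.1134]
orientation: [2.235, 2.208, 0.001]
force: [-3.7, -0.4, 7.4]
opening: 0.0006
gripper_force: 4.0
```

>>> {"op": "play_rows", "data": {"slide": [[0,-0.001,0.001],[0,0,0.001],[0,0,0.001],[0,0,0],[0,0,0],[0,0,0],[0,0,0],[0,0,0]], "twist": [[0,0,0],[0,0,0],[0,0,0],[0,0,0],[0,0,0],[0,0,0],[0,0,0],[0,0,0]]}}

```text
t: 24.0
tool_pos: [0.5996, 0.0555, 0.1132]
orientation: [2.234, 2.207, 0.001]
force: [-4.8, -1.3, 11.1]
opening: 0.0006
gripper_force: 5.7
```

About 10–11 N, and the corner sank only 0.2 mm. I hold briefly, then lift off.

>>> {"op": "play_rows", "data": {"slide": [[0,0,0],[0,0,0],[0,0,0],[0,0,0],[0,0,0],[0,0,0],[0,0,0],[0,0,0]], "twist": [[0,0,0],[0,0,0],[0,0,0],[0,0,0],[0,0,0],[0,0,0],[0,0,0],[0,0,0]]}}

```text
t: 24.8
tool_pos: [0.5997, 0.0555, 0.1133]
orientation: [2.234, 2.207, 0.001]
force: [-4.6, -0.3, 11.2]
opening: 0.0005
gripper_force: 5.7
```

>>> {"op": "play_rows", "data": {"slide": [[0,0,-0.004],[0,0,-0.006],[0,0,-0.02],[0,0,-0.05],[0,0,-0.1],[0,0,-0.15],[-0.1,0,-0.1],[-0.1,0,0]], "twist": [[0,0,0],[0,0,0],[0,0,0],[0,0,0],[0,0,0],[0,0,0],[0,0,0],[0,0,0]]}}

```text
t: 25.6
tool_pos: [0.6013, 0.0054, 0.2258]
orientation: [2.228, 2.205, 0.01]
force: [0.7, -0.2, 1.1]
opening: 0.0004
gripper_force: 0.0
```

>>> {"op": "play_rows", "data": {"slide": [[-0.18,0,0],[-0.18,0,0],[-0.18,0,0],[-0.18,0,0],[-0.18,0,0],[-0.1,0,0],[0,0,0],[0,0,0]], "twist": [[0,0,0],[0,0,0],[0,0,0],[0,0,0],[0,0,0],[0,0,0],[0,0,0],[0,0,0]]}}

```text
t: 26.4
tool_pos: [0.5955, -0.2447, 0.2196]
orientation: [-2.236, -2.206, -0.001]
force: [-0.2, 0.4, 0.5]
opening: 0.0009
gripper_force: 0.0
```

Run:
```python
from m import *
p,d=snap('top','7'); s,ds=snap('scene','7')
b=cv2.resize(s[30:280,180:400],None,fx=2.3,fy=2.3,interpolation=2)
cv2.imwrite('pics/c7.png',b[:,:,::-1]); r=robot.read_state(); print(r['tool_pos'],r['force'].round(2))
for t in '07':
    p,d=load('top',t)
    for a,b2 in [((235.5,205),(235.5,288)),((129.5,186),(129.5,288)),((133,184),(232,184)),((133,291),(180,291))]: print(edge('top',p,a,b2,.114,half=2.5).round(4).tolist(),end=' ')
    C=cloud('top',d); Q=C[188:288,133:232].reshape(-1,3); Q=Q[(Q[:,2]>.1)&(Q[:,2]<.125)]; k=np.linalg.lstsq(np.c_[Q[:,:2],np.ones(len(Q))],Q[:,2],rcond=None)[0]; print('plane',k.round(4))
```

```text
[ 0.59584143 -0.24327411  0.21960182] [0.62 0.1  0.74]
[[0.564, 0.0346], [0.3671, 0.0378]] [[0.6143, 0.2902], [0.3713, 0.2935]] [[0.6209, 0.2829], [0.6172, 0.0432]] [[0.365, 0.2801], [0.3641, 0.1689]] plane [-0.0078  0.0082  0.1163]
[[0.564, 0.0355], [0.3671, 0.0376]] [[0.6143, 0.2901], [0.3714, 0.2938]] [[0.6206, 0.2829], [0.617, 0.0432]] [[0.3653, 0.2801], [0.3642, 0.1689]] plane [-0.0059  0.0071  0.1157]
```

View pics/c7.png

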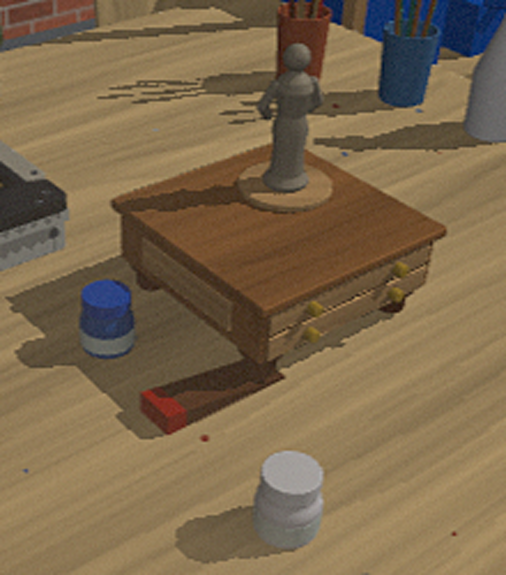

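The picture shows the wedge under the short foot at (265,365). The figure and jars stand undisturbed, and the chest is level and moved by less than 1 mm. I hand the job in.

```bash
python3 -c "
from plant import robot
print(robot.close_job())"
```

```text
the job is handed in; nothing more can be done
None
```

The wedge is snug under the short foot, pushed in to about 5–6 N. The corner sank only about 0.2 mm under a press of about 11 N, the chest moved less than about 1 mm and stands level, the figure and jars look undisturbed, and the job was handed in at about 26.5 s.

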